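# Reset a vegetable slicer's thickness stop and lock it

## Robot

A 7-joint arm with a two-finger parallel gripper is mounted at the origin on the work surface. World frame = base frame: x ahead of the robot, y to its left, z up, the work surface at z = 0. Lengths are in mm, angles in rad, forces in N, time in s.
With the tool pointing down it reaches from about 400 to 925 mm from the base axis. Payload 4.1 kg.
Tool frame: the origin (TCP) lies on the mounting face of the last link; the fingertips stand 173 mm ahead of it and the grasp point (between the pads) lies 155 mm ahead of it (arm.grip_depth is the distance from the TCP to the grasp point, in mm); z points along the fingers, y is the direction in which the jaws open and shut (so a half turn about z gives the same grasp; the last joint's range is limited). The gripper opens to 85 mm and grips with 20 to 120 N. Pads are 22 mm wide; open, the fingers measure 114 mm over their backs; the gripper's body (76 mm by 85 mm) begins 54 mm behind the grasp point. The pads swing forward as they close: fully open they stand 13 mm farther back than shut.
Start: joints at [-1.393, 0.398, 0.045, 1.537, -0.019, 1.207, -0.051], TCP at [177.602, 625.28, 404.747] pointing down, gripper open.
Joint ranges: [-2.82, 2.82], [-0.49, 2.23], [-1.37, 1.46], [0, 2.46], [-1.36, 4.5], [0.23, 2], [-2.94, 2.94]. Speed limits (rad/s): [2.57, 2.57, 3.14, 3.14, 3.14, 3.14, 3.14].

## Interface

Orientations are given as a unit quaternion [w, x, y, z].
In Python, from bench import sensors, cams, arm gives the robot as it stands.
- The arm moves only by the tool servo_tool, never from a script. Its argument "series" is text: rows parted by semicolons, each of 7 numbers parted by spaces: the shift along the tool's x, y, z in m, then the turn, a rotation vector about the tool's x, y, z in rad, then the opening, from 0 (shut) to 1 (fully open). In form: tx ty tz wx wy wz grip; .... A call has 1 to 20 rows; each row shifts and turns the pose as measured when the row begins, along the tool's axes as they then stand; what a row does not reach is not made up. A row lasts 1/10 s, in which the tool goes at most 50 mm and 8.59 degrees, less where a joint would pass 70% of its speed; a pose out of reach is approached as far as the arm can. A call with a gripper value outside its range is refused whole. The fingers move at their own pace and stop on an object; "squeeze" is the grip in N (left out, the last holds). Time passes only in rows, so rows that do not move let the fingers close. It gives the time, the measured TCP pose, the force and the opening at its end, in the units of the state.
- sensors.state(): the state, without advancing time (a new reading comes with each control period).
- cams.snapshot(name): name is "side" or "top"; returns a dict with "color" (400x640x3 uint8, red, green, blue), "camera_matrix" (3x3 intrinsics, pixels), "world_to_cam" (4x4, takes a point from world to camera coordinates). Camera axes: x right, y up, looking along -z (the intrinsics and any distortion apply to the point x, -y, -z); pixel columns grow to the right and rows downward; lengths in mm; the calibration is good to about 2 mm. A picture is of the moment at which its call begins. There is no depth.
- arm.job_done(): hands the job in, once; it reports no verdict.
The state is a dict: "time": time; "joint_pos": joint angles; "joint_velocities": joint speeds; "joint_torque": joint torques, N m; "ee_pos": TCP position; "tcp_rot": TCP orientation; "contact_force": force on the tool from outside, world axes, zero at the start; "wrist_torque": the same for the moment, N m; "finger_gap": opening from 0.0 (shut) to 1.0 (fully open).
Only numpy, scipy, OpenCV 4.12 (cv2) and the standard library are available. Lean on these libraries where they do the work, as an engineer would, in place of code of your own. Each camera call takes 0.05 s, during which the arm holds its last target.

## Task

Set the bench slicer for today's garnish: loosen its brass lever nut fully by swinging the lever counterclockwise, turn the black adjuster knob above it until the orange pointer points at the middle of the red button on the dial (not the blue one), then swing the lever back clockwise until the nut is fully tight, with the pointer still on the red button. Do not turn the knob while the nut is tight, and do not disturb the tableware or the pusher.

Things in the scene. Friction and masses are not known exactly. Their poses are not given: they have to be found in the camera images.
- slicer: bench vegetable slicer, fixed. Origin on the counter under the vertical axis of its adjuster; z up, x towards its bed (x = 55 to 325 mm, 140 mm wide, 64 mm high). Round its origin: tower 110 mm square (foot 150 mm square), a round dial of radius 92 mm, top at 76 mm; coaxial above it a boss, the brass nut (hexagonal hub 42 mm across, top at 106 mm) and the black knob
- nut (a joint): brass lever nut, angle about the vertical axis: 0 = fully tight, against its stop; grows as the lever swings counterclockwise seen from above, to an end stop at 1.2 rad. Below about 0.3 rad it clamps the screw by friction; from 0.7 rad it counts as well loosened. Takes about 0.2 to 0.4 N m; stays where it is left
- lever_grip (a point): upright black round handle on the nut's lever, 16 mm thick, 95 mm from the axis, from 103 to 155 mm above the counter, on a brass foot 22 mm wide; this point is on its centreline at 135 mm. The lever arm, 14 mm wide, lies at 92 to 102 mm height. With the nut tight, the lever points 150 degrees counterclockwise from the slicer's x axis
- adjuster (a joint): adjuster knob and screw: angle about the vertical axis, 0 = pointer along the slicer's x axis, growing counterclockwise seen from above, stops at -1.7 and 1.7 rad. Turns with 0.1 N m when the nut is loose and stays where it is left
- knob_top (a point): centre of the top of the knob, on the axis, 157 mm above the counter. The knob is an upright black bar 62 mm long, 14 mm thick and 35 mm high (from 122 to 157 mm), with its length along the pointer, on a disc of radius 30 mm; it is pinched across its 14 mm thickness
- pointer_tip (a point): end of the orange pointer, 84 mm from the axis and 95 mm above the counter; its x axis points outward along the pointer, z up. The pointer, 5 mm wide, turns with the knob and passes over the buttons
- red_button: red round magnetic button 16 mm wide and 10 mm high, stuck on the dial 55 to 90 mm from the axis; origin at the centre of its underside. It marks the setting wanted; it does not move
- blue_button: blue button of the same size, on the other side of the dial; it marks another setting and is to be ignored
- red_bowl: bystander: red lacquer bowl, 116 mm wide, 65 mm high; origin at its middle, on the underside
- tea_cup: bystander: blue tea cup, 68 mm wide, 75 mm high; origin at its middle, on the underside
- sauce_bottle: bystander: amber sauce bottle, 60 mm wide, 170 mm high; origin at its middle, on the underside
- mill: bystander: dark wooden pepper mill, 56 mm wide, 140 mm high; origin at its middle, on the underside
- mug_bowl: bystander: terracotta bowl, 96 mm wide, 55 mm high; origin at its middle, on the underside
- napkin_box: bystander: open wooden box 150 x 90 x 50 mm; origin at its middle, on the underside
- ladle: bystander: wooden spoon lying on the counter; origin at its middle
- pusher: bystander: white food pusher, 80 x 80 mm plate with a knob, 48 mm high in all, standing on the slicer's bed; origin at its middle, on the underside

How it is judged:
By the outcome, as a careful person would: the job done as asked, in the order asked, and still so for the second after the job is handed in, with the robot touching nothing.
It also fails if it takes over 64 s, if anything falls off the work surface, if the arm or the gripper's body presses on something with over 40 N, if the wrist force passes 120 N, or if a joint passes its speed limit or range.

## Working session

There is one attempt and no reset: what is moved stays moved. The work goes in short steps, Python scripts to look and compute and a tool call to move; the robot and the scene stay as the last step left them, time stands still between calls to the robot, and variables do not carry over. Pictures are saved under pics/ and viewed, and the job is handed in when it is done.

Besides the shell and the picture viewer there is one more tool, called after "Request:" by a JSON object that holds its "fn" and its "kwargs", one argument or row to a line. servo_tool: Moves the arm, as the interface text tells. Its arguments: {"type":"object","properties":{"series":{"type":"string"},"squeeze":{"type":"number"}},"required":["series"]}

```bash
mkdir -p pics; ls; python3 - <<'E'
from bench import sensors,cams,arm
import cv2
s=sensors.state()
for k,v in s.items(): print(k,v)
print(arm.grip_depth)
for n in ("side","top"):
    d=cams.snapshot(n); cv2.imwrite(f"pics/{n}0.png",d["color"][:,:,::-1]); print(n,d["camera_matrix"].tolist(),d["world_to_cam"].tolist(), [k for k in d])
E
```

```text
pics
time 0.0
joint_pos [-1.39301331  0.39916792  0.04502626  1.53786007 -0.01869408  1.20686487
 -0.05066682]
joint_velocities [ 1.20223575e-03 -5.34871956e-04 -1.88546959e-03  6.99044310e-04
 -2.05698391e-03  2.80745517e-04 -4.79287114e-05]
joint_torque [ 3.24747282e-05 -4.75119996e+01  1.36493918e+00 -2.54220647e+01
  1.16696820e-02  9.31976829e-03 -1.93904860e-06]
ee_pos [177.49523411 624.99733096 403.68740494]
tcp_rot [-6.35548565e-05  1.37873486e-01  9.90449403e-01 -9.37333332e-04]
contact_force [-1.98062945 -0.17225781  0.36845468]
wrist_torque [ 0.05647994  0.03057025 -0.05080361]
finger_gap 0.9984001304712284
154.70000000000002
side [[366.4340289079, 0.0, 319.48241935981764], [0.0, 366.4340289079, 198.91883758052737], [0.0, 0.0, 1.0]] [[0.9205498872739915, -0.3901139872684443, -0.019974533220013534, -536.5419185574947], [0.2564181079893837, 0.5649109102763437, 0.7842993161707443, -240.6091056753643], [-0.2946823016996205, -0.7271084791062944, 0.6200609652903051, -1036.2887606952258], [0.0, 0.0, 0.0, 1.0]] ['color', 'camera_matrix', 'world_to_cam']
top [[400.2378637128236, 0.0, 315.3035820707496], [0.0, 400.2378637128236, 195.20764463222585], [0.0, 0.0, 1.0]] [[-0.007884665874487475, -0.999807151422926, 0.01798588356524613, -26.403618194723126], [0.985066127797151, -0.004672213436216288, 0.17211302765431152, -597.1775907662536], [-0.17199580201497666, 0.019074338394328032, 0.9849129980379201, -1031.6552484149156], [0.0, 0.0, 0.0, 1.0]] ['color', 'camera_matrix', 'world_to_cam']
```

View pics/side0.png

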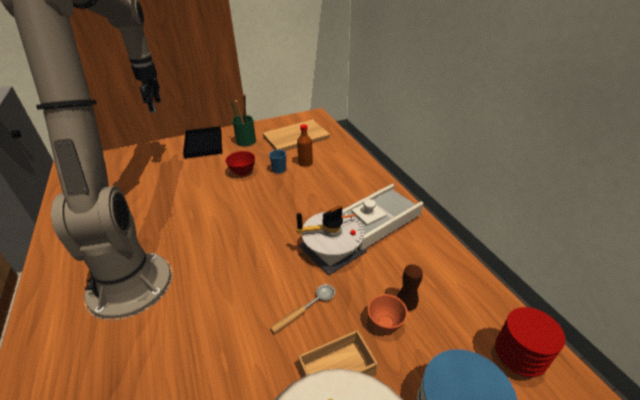

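View pics/top0.png

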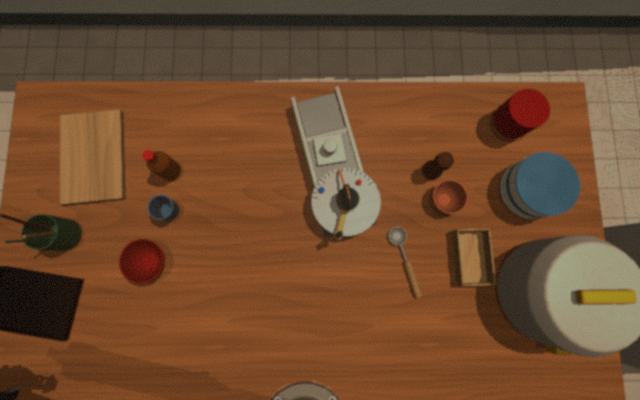

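Both views show the slicer clear of the arm. The top view has its dial at about (346,202), red button (359,182), blue button (320,190). I'll zoom in.

```bash
cat > h.py <<'E'
import numpy as np,cv2
from bench import sensors,cams,arm
def ray(d,u,v):
    K=d["camera_matrix"];T=d["world_to_cam"]
    c=np.linalg.inv(K)@np.array([u,v,1.]); c=np.array([c[0],-c[1],-c[2]])
    R=T[:3,:3]; return -R.T@T[:3,3], R.T@c
def onplane(d,u,v,z):
    o,r=ray(d,u,v); return o+r*(z-o[2])/r[2]
def tri(d1,p1,d2,p2):
    o1,r1=ray(d1,*p1);o2,r2=ray(d2,*p2)
    s=np.linalg.lstsq(np.c_[r1,-r2],o2-o1,rcond=None)[0]
    a=o1+s[0]*r1;b=o2+s[1]*r2; return (a+b)/2,np.linalg.norm(a-b)
def proj(d,P):
    P=np.atleast_2d(P);T=d["world_to_cam"];c=P@T[:3,:3].T+T[:3,3]
    q=np.c_[c[:,0],-c[:,1],-c[:,2]]@d["camera_matrix"].T; return q[:,:2]/q[:,2:]
def blob(d,lo,hi,box):
    x0,y0,x1,y1=box
    m=cv2.inRange(cv2.cvtColor(d["color"],cv2.COLOR_RGB2HSV)[y0:y1,x0:x1],np.array(lo),np.array(hi))
    n,l,st,c=cv2.connectedComponentsWithStats(m)
    return [(st[i,4],(c[i]+[x0,y0]).round(2).tolist(),st[i,:4].tolist()) for i in range(1,n) if st[i,4]>2]
def crop(d,box,f,k):
    x0,y0,x1,y1=box
    cv2.imwrite(f,cv2.resize(d["color"][y0:y1,x0:x1,::-1],None,fx=k,fy=k,interpolation=cv2.INTER_CUBIC))
E
python3 - <<'E'
from h import *
t=cams.snapshot("top");s=cams.snapshot("side")
np.save("t.npy",t,allow_pickle=True);np.save("s.npy",s,allow_pickle=True)
crop(t,(285,80,405,250),"pics/tc.png",3.5*1)
crop(s,(285,180,435,280),"pics/sc.png",5)
for n,d,b in(("t",t,(285,140,405,250)),("s",s,(285,180,435,280))):
    print(n,"red",blob(d,(170,120,90),(180,255,255),b),blob(d,(0,140,90),(4,255,255),b))
    print("blue",blob(d,(100,100,50),(130,255,255),b))
    print("orange",blob(d,(5,170,120),(16,255,255),b)[:6])
    print("black",blob(d,(0,0,0),(180,255,45),b))
E
```

```text
t red [] [(np.int32(15), [358.2, 181.8], [71, 40, 5, 5])]
blue [(np.int32(13), [320.85, 189.54], [34, 48, 4, 4])]
orange [(np.int32(1701), [295.1, 205.95], [0, 0, 36, 110]), (np.int32(2006), [387.57, 171.72], [71, 0, 49, 80]), (np.int32(804), [367.76, 239.7], [37, 78, 76, 32]), (np.int32(17), [401.88, 224.41], [114, 83, 6, 5])]
black [(np.int32(127), [344.22, 199.69], [54, 48, 13, 22]), (np.int32(5), [337.8, 235.0], [52, 94, 3, 3])]
s red [] [(np.int32(18), [352.72, 232.11], [66, 50, 5, 5])]
blue []
orange [(np.int32(7934), [357.28, 232.53], [0, 0, 150, 100]), (np.int32(7), [352.14, 215.14], [65, 34, 5, 3]), (np.int32(3), [342.33, 216.33], [57, 36, 2, 2])]
black [(np.int32(327), [420.01, 193.51], [116, 0, 34, 33]), (np.int32(281), [332.62, 218.84], [38, 28, 19, 20]), (np.int32(55), [299.15, 221.04], [12, 34, 5, 15]), (np.int32(205), [313.14, 255.98], [15, 63, 28, 26]), (np.int32(4), [358.25, 249.0], [73, 68, 2, 3]), (np.int32(79), [344.18, 259.54], [48, 72, 23, 15]), (np.int32(51), [408.75, 277.31], [118, 93, 18, 7])]
```

View pics/tc.png

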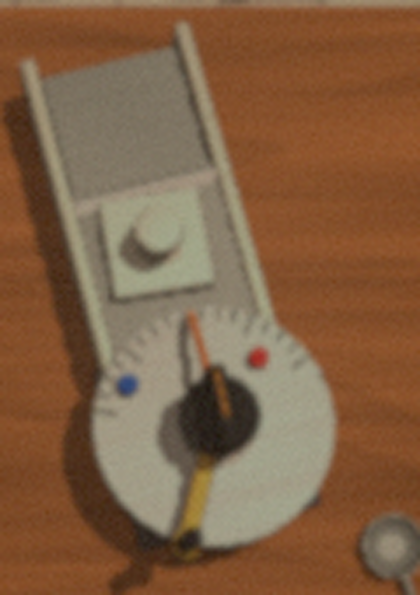

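View pics/sc.png

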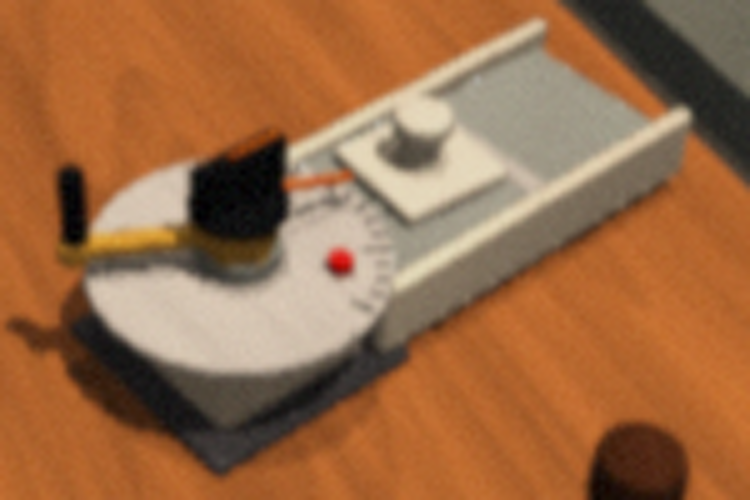

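The top crop shows the pointer tip near full-frame (339,170), the lever foot near (338,236), and the knob near (347,198). The red button sits right of the pointer, so it is clockwise from above. Next I'll fit the dial centre and the directions.

```bash
python3 - <<'E'
from h import *
from scipy.optimize import least_squares
t=np.load("t.npy",allow_pickle=True).item();s=np.load("s.npy",allow_pickle=True).item()
def fit(d,box,smax,vmin):
    x0,y0,x1,y1=box
    hsv=cv2.cvtColor(d["color"],cv2.COLOR_RGB2HSV)[y0:y1,x0:x1]
    m=cv2.inRange(hsv,(0,0,vmin),(180,smax,255))
    m=cv2.morphologyEx(m,cv2.MORPH_CLOSE,np.ones((3,3)))
    cs=max(cv2.findContours(m,cv2.RETR_EXTERNAL,cv2.CHAIN_APPROX_NONE)[0],key=cv2.contourArea)[:,0]+[x0,y0]
    return np.array([onplane(d,u,v,76)[:2] for u,v in cs])
for n,d,b in(("t",t,(285,100,405,250)),("s",s,(285,180,435,280))):
    P=fit(d,b,110,110)
    c=P[P[:,0]<np.percentile(P[:,0],60)].mean(0)
    c=np.array([np.mean(onplane(d,346,202,76)[:2][i]) if n=="t" else onplane(t,346,202,76)[i] for i in range(2)])
    for _ in range(20):
        r=np.linalg.norm(P-c,axis=1); Q=P[abs(r-92)<(12 if _<8 else 5)]
        c=least_squares(lambda q:np.linalg.norm(Q-q,axis=1)-92,c,loss="soft_l1").x
    fr=least_squares(lambda q:np.linalg.norm(Q-q[:2],axis=1)-q[2],[*c,92],loss="soft_l1").x
    print(n,len(Q),c.round(1),fr.round(1))
print("red tri",tri(t,(358.2,181.8),s,(352.72,232.11)))
print("red t",onplane(t,358.2,181.8,82),"s",onplane(s,352.72,232.11,82))
print("blue",onplane(t,320.85,189.54,82))
print("ptip t",onplane(t,339.3,170,95),"s",onplane(s,285+350/5,180+175/5,95))
print("knob black tri",tri(t,(344.2,199.7),s,(332.6,218.8)))
print("lever grip top t",onplane(t,337.8,235,150),"foot",onplane(t,338.2,235.5,103))
print("grip tri s 135",onplane(s,299.15,221.0,130), "s top",onplane(s,285+70/5,180+168/5,155))
# rails
for q in [((28,62),(108,360)),((182,25),(270,320))]:
    a,b=[onplane(t,285+u/3.5,80+v/3.5,64)[:2] for u,v in q]; e=a-b; print("rail",a,b,np.degrees(np.arctan2(e[1],e[0])))
E
```

```text
t 142 [ 578.2 -110. ] [ 577.6 -110.1   91.4]
s 69 [ 579.1 -111.1] [ 578.7 -111.7   91.4]
red tri (array([ 628.00316796, -143.89639621,   81.77804196]), np.float64(1.2916869771373614))
red t [ 627.32176978 -143.67459271   82.        ] s [ 628.56959352 -144.13802318   82.        ]
blue [606.87544118 -44.3578236   82.        ]
ptip t [656.50213259 -93.0089258   95.        ] s [662.14073575 -92.38993338  95.        ]
knob black tri (array([ 577.97679628, -103.45158384,  117.77936528]), np.float64(8.980993815137404))
lever grip top t [481.89770241 -81.95068143 150.        ] foot [484.0822176  -86.45647766 103.        ]
grip tri s 135 [486.72166295 -86.05825412 130.        ] s top [488.62735121 -83.64279944 155.        ]
rail [871.6436528   30.18014831] [628.64712954 -31.70536959] 14.288150043914163
rail [903.165974   -93.41690999] [ 659.74743904 -157.47230657] 14.743097773722603
```

Measurements agree: the axis is at (578.6,-110.5), yaw is about 14.5°, and the lever grip is at about (487,-85), which matches a tight nut. The red button is at bearing -34.1° and radius 60. The tool's jaw axis (about 74°) already lies tangential to the lever.

Request:
{"fn": "servo_tool", "kwargs": {
  "series": "-0.037 -0.021 0 0 0 0 1;-0.037 -0.021 0 0 0 0 1;-0.037 -0.021 0 0 0 0 1;-0.037 -0.021 0 0 0 0 1;-0.037 -0.021 0 0 0 0 1;-0.037 -0.021 0 0 0 0 1;-0.037 -0.021 0 0 0 0 1;-0.037 -0.021 0 0 0 0 1;-0.037 -0.021 0 0 0 0 1;-0.0155 -0.041 0 0 0 0 1;-0.0155 -0.041 0 0 0 0 1;-0.0155 -0.041 0 0 0 0 1;-0.0155 -0.041 0 0 0 0 1;-0.0155 -0.041 0 0 0 0 1;-0.0155 -0.041 0 0 0 0 1;-0.0155 -0.041 0 0 0 0 1;-0.0155 -0.041 0 0 0 0 1;-0.0155 -0.041 0 0 0 0 1;-0.0155 -0.041 0 0 0 0 1"
}}

```text
time: 2.1
ee_pos: [495.6, -104.1, 400.0]
tcp_rot: [-0.0, 0.129, 0.992, 0.001]
contact_force: [1.2, -0.9, -0.4]
finger_gap: 1.002
```

```bash
cat >> h.py <<'E'
from scipy.spatial.transform import Rotation as Ro
C=np.array([578.6,-110.5])
def to(x,y,z,yawdeg,st=None):
    "shift (mm, tool axes) and turn for grasp point at x,y,z, tool down, tool y at world bearing yaw"
    st=st or sensors.state()
    w,a,b,c=st["tcp_rot"]; R=Ro.from_quat([a,b,c,w]).as_matrix()
    ya=np.radians(yawdeg); Y=np.array([np.cos(ya),np.sin(ya),0]);Z=np.array([0,0,-1.]);X=np.cross(Y,Z)
    Rt=np.c_[X,Y,Z]; 
    p=np.array([x,y,z+arm.grip_depth])
    print("t",round(st["time"],2),"grasp",(st["ee_pos"]+R[:,2]*arm.grip_depth).round(1),"tool-y bearing",np.degrees(np.arctan2(R[1,1],R[0,1])).round(1),"tilt",np.degrees(np.arccos(-R[2,2])).round(2))
    print("shift mm",(R.T@(p-st["ee_pos"])).round(1),"turn rad",Ro.from_matrix(R.T@Rt).as_rotvec().round(4),"F",st["contact_force"].round(1),"q7",st["joint_pos"][6].round(2),"gap",round(st["finger_gap"],3))
def lever(phi,r=95,z=133):
    "tool to lever grip at nut angle phi rad"
    a=np.radians(164.5)+phi
    to(C[0]+r*np.cos(a),C[1]+r*np.sin(a),z,np.degrees(a)-90)
E
python3 - <<'E'
from h import *
lever(0)
E
```

```text
t 2.1 grasp [ 495.6 -103.6  245.3] tool-y bearing 75.1 tilt 0.17
shift mm [ 13.1  15.8 112.4] turn rad [ 0.0028 -0.0007  0.0109] F [ 1.2 -0.9 -0.4] q7 1.53 gap 1.002
```

Request:
{"fn": "servo_tool", "kwargs": {
  "series": "0.006 0.008 0.02 0 0 0.005 1;0.007 0.008 0.02 0 0 0.005 1;0 0 0 0 0 0 1"
}}

```text
time: 2.4
ee_pos: [486.4, -94.7, 360.2]
tcp_rot: [0.002, 0.143, 0.99, -0.001]
contact_force: [-0.8, 0.1, 0.3]
finger_gap: 1.001
```

```bash
python3 - <<'E'
from h import *
lever(0)
E
```

```text
t 2.4 grasp [486.9 -94.9 205.5] tool-y bearing 73.5 tilt 0.21
shift mm [ 2.3  9.4 72.4] turn rad [-0.0006  0.0036 -0.0166] F [-0.8  0.1  0.3] q7 1.5 gap 1.001
```

Request:
{"fn": "servo_tool", "kwargs": {
  "series": "0.002 0.009 0.02 0 0 0 1;0 0 0.02 0 0 0 1;0 0 0 0 0 0 1"
}}

```text
time: 2.7
ee_pos: [488.5, -85.5, 321.4]
tcp_rot: [0.004, 0.142, 0.99, -0.0]
contact_force: [-0.9, 0.2, 0.4]
finger_gap: 1.0
```

```bash
python3 - <<'E'
from h import *
lever(0)
E
```

```text
t 2.7 grasp [489.6 -85.8 166.7] tool-y bearing 73.6 tilt 0.42
shift mm [ 1.7 -0.  33.7] turn rad [ 0.0005  0.0072 -0.0151] F [-0.9  0.2  0.4] q7 1.51 gap 1.0
```

Request:
{"fn": "servo_tool", "kwargs": {
  "series": "0.002 0 0.015 0 0.004 0 1;0 0 0.015 0 0 0 1;0 0 0.004 0 0 0 1;0 0 0 0 0 0 1"
}}

```text
time: 3.1
ee_pos: [488.5, -85.0, 288.7]
tcp_rot: [0.004, 0.142, 0.99, 0.001]
contact_force: [-0.1, -0.3, 0.1]
finger_gap: 0.999
```

```bash
python3 - <<'E'
from h import *
lever(0)
d=cams.snapshot("side");crop(d,(250,150,410,270),"pics/s1.png",5)
E
```

```text
t 3.1 grasp [489.8 -85.  134. ] tool-y bearing 73.7 tilt 0.48
shift mm [ 1.4 -0.6  1. ] turn rad [ 0.0022  0.008  -0.0135] F [-0.1 -0.3  0.1] q7 1.55 gap 0.999
```

View pics/s1.png

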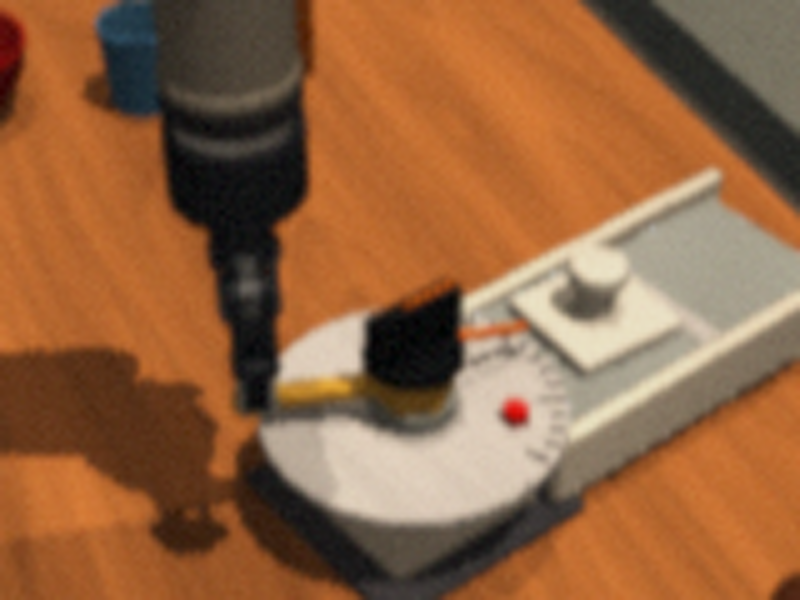

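The side view shows the fingers lowered over the lever grip at about (255,390) in the crop, with nothing else touched. I'll close them.

Request:
{"fn": "servo_tool", "kwargs": {
  "series": "0.001 0 0.001 0 0.005 0 0.1;0 0 0 0 0 0 0.1;0 0 0 0 0 0 0.1;0 0 0 0 0 0 0.1;0 0 0 0 0 0 0.1;0 0 0 0 0 0 0.1",
  "squeeze": 50
}}

```text
time: 3.75
ee_pos: [488.1, -86.1, 290.3]
tcp_rot: [0.003, 0.142, 0.99, 0.0]
contact_force: [0.2, 2.1, -2.4]
finger_gap: 0.175
```

```bash
python3 - <<'E'
from h import *
lever(0)
E
```

```text
t 3.75 grasp [489.2 -86.1 135.6] tool-y bearing 73.7 tilt 0.4
shift mm [1.3 0.7 2.6] turn rad [ 0.0018  0.0067 -0.0136] F [ 0.2  2.1 -2.4] q7 1.55 gap 0.175
```

Request:
{"fn": "servo_tool", "kwargs": {
  "series": "-0.0002 -0.0057 0 0 0 -0.045 0.1;-0.0003 -0.0057 0 0 0 -0.045 0.1;-0.0003 -0.0057 0 0 0 -0.045 0.1;-0.0004 -0.0057 0 0 0 -0.045 0.1;-0.0005 -0.0057 0 0 0 -0.045 0.1"
}}

```text
time: 4.25
ee_pos: [485.1, -109.6, 290.3]
tcp_rot: [0.003, 0.022, 1.0, 0.004]
contact_force: [-2.4, 3.2, 2.3]
finger_gap: 0.174
```

```bash
cat >> h.py <<'E'
def st(target=None,yaw=None,z=134):
    "where grasp is about the nut axis; tool shift to next lever angle (rad)"
    s=sensors.state();w,a,b,c=s["tcp_rot"];R=Ro.from_quat([a,b,c,w]).as_matrix()
    g=s["ee_pos"]+R[:,2]*arm.grip_depth; e=g[:2]-C
    print("phi",round((np.arctan2(e[1],e[0])-np.radians(164.5)+6.283)%6.283,3),"r",np.linalg.norm(e).round(1),"torque",s["wrist_torque"].round(2))
    if target is not None:
        A=np.radians(164.5)+target; to(C[0]+95*np.cos(A),C[1]+95*np.sin(A),z,yaw,s)
E
python3 - <<'E'
from h import *
st(0.6,100)
E
```

```text
phi 0.248 r 92.7 torque [0.05 0.25 0.09]
t 4.25 grasp [ 485.9 -108.5  135.6] tool-y bearing 87.5 tilt 0.52
shift mm [ -5.  -31.5   1.4] turn rad [ 0.0069  0.0059 -0.2177] F [-2.4  3.2  2.3] q7 1.83 gap 0.174
```

Request:
{"fn": "servo_tool", "kwargs": {
  "series": "-0.0003 -0.0065 0 0 0 -0.045 0.1;-0.0005 -0.0065 0 0 0 -0.045 0.1;-0.0007 -0.0065 0 0 0 -0.045 0.1;-0.0009 -0.0065 0 0 0 -0.045 0.1;-0.001 -0.0065 0 0 0 -0.045 0.1;-0.0012 -0.0065 0 0 0 -0.045 0.1"
}}

```text
time: 4.85
ee_pos: [491.1, -140.6, 290.2]
tcp_rot: [-0.003, -0.127, 0.992, 0.01]
contact_force: [-6.4, 4.4, 6.6]
finger_gap: 0.174
```

```bash
python3 - <<'E'
from h import *
st(0.9,108)
E
```

```text
phi 0.567 r 92.8 torque [-0.11  0.65  0.38]
t 4.85 grasp [ 489.9 -137.6  135.6] tool-y bearing 104.6 tilt 1.2
shift mm [ -3.9 -27.7   1. ] turn rad [ 0.0209 -0.0019 -0.059 ] F [-6.4  4.4  6.6] q7 2.19 gap 0.174
```

Request:
{"fn": "servo_tool", "kwargs": {
  "series": "-0.0006 -0.0068 0 0.006 0 -0.02 0.1;-0.0008 -0.0068 0 0.006 0 -0.02 0.1;-0.0012 -0.0068 0 0.005 0 -0.02 0.1;-0.0016 -0.0068 0 0.005 0 -0.02 0.1;-0.0019 -0.0068 0 0.004 0 -0.02 0.1"
}}

```text
time: 5.35
ee_pos: [503.7, -165.3, 290.1]
tcp_rot: [-0.008, -0.186, 0.983, 0.005]
contact_force: [-5.3, 3.5, 5.6]
finger_gap: 0.173
```

```bash
python3 - <<'E'
from h import *
st(1.2,120)
E
```

```text
phi 0.876 r 94.4 torque [0.49 0.76 0.48]
t 5.35 grasp [ 501.  -164.2  135.4] tool-y bearing 111.4 tilt 1.08
shift mm [ -9.  -26.4   0.9] turn rad [ 0.014  -0.0126 -0.15  ] F [-5.3  3.5  5.6] q7 2.34 gap 0.173
```

Request:
{"fn": "servo_tool", "kwargs": {
  "series": "-0.0014 -0.006 0 0.003 -0.003 -0.025 0.1;-0.002 -0.006 0 0.003 -0.003 -0.025 0.1;-0.0023 -0.006 0 0.003 -0.003 -0.025 0.1;-0.0026 -0.0055 0 0.003 -0.003 -0.025 0.1;-0.0028 -0.004 0 0 0 -0.02 0.1"
}}

```text
time: 5.85
ee_pos: [519.9, -184.1, 290.0]
tcp_rot: [-0.01, -0.251, 0.968, 0.007]
contact_force: [-7.4, 0.7, 6.1]
finger_gap: 0.173
```

```bash
python3 - <<'E'
from h import *
st(1.2,120)
E
```

```text
phi 1.131 r 95.4 torque [-0.28  0.67  0.35]
t 5.85 grasp [ 516.4 -182.8  135.4] tool-y bearing 119.1 tilt 1.38
shift mm [-0.4 -3.2  1.3] turn rad [ 0.0183 -0.0156 -0.0156] F [-7.4  0.7  6.1] q7 2.5 gap 0.173
```

Request:
{"fn": "servo_tool", "kwargs": {
  "series": "-0.001 -0.004 0 0.004 -0.003 -0.005 0.1;-0.001 -0.004 0 0.004 -0.003 -0.005 0.1;-0.001 -0.003 0 0.003 0 0 0.1"
}}

```text
time: 6.15
ee_pos: [525.0, -189.1, 290.0]
tcp_rot: [-0.011, -0.258, 0.966, 0.009]
contact_force: [-11.3, 8.7, 13.2]
finger_gap: 0.174
```

```bash
python3 - <<'E'
from h import *
st(1.2,120)
E
```

```text
phi 1.199 r 96.1 torque [ 0.96  1.82 -0.04]
t 6.15 grasp [ 521.  -187.4  135.3] tool-y bearing 119.9 tilt 1.59
shift mm [1.5 3.7 1.4] turn rad [ 0.0222 -0.0167 -0.0007] F [-11.3   8.7  13.2] q7 2.52 gap 0.174
```

The lever has reached its end stop, with the force rising. I'll release, rise and look.

Request:
{"fn": "servo_tool", "kwargs": {
  "series": "0.0005 0.0015 0 0 0 0 0.5;0 0 0 0 0 0 0.6;0 0 0 0 0 0 0.6;0 0 -0.02 0 0 0 0.6;0 0 -0.03 0.02 -0.015 0.05 0.6;0 0 -0.04 0 0 0.1 1;0.0 0 -0.03 0 0 0.1 1;0 0 0 0 0 0 1"
}}

```text
time: 6.95
ee_pos: [526.1, -188.6, 412.6]
tcp_rot: [-0.001, -0.131, 0.991, 0.0]
contact_force: [0.4, -1.1, -0.2]
finger_gap: 1.002
```

```bash
python3 - <<'E'
from h import *
to(C[0],C[1],200,102.4)
t=cams.snapshot("top");s=cams.snapshot("side")
crop(t,(285,80,405,250),"pics/t2.png",3.5)
crop(s,(250,150,410,270),"pics/s2.png",5)
E
```

```text
t 6.95 grasp [ 525.8 -188.6  257.9] tool-y bearing 105.0 tilt 0.11
shift mm [-71.1  61.8  57.8] turn rad [ 0.0004 -0.0018  0.0454] F [ 0.4 -1.1 -0.2] q7 2.21 gap 1.002
```

View pics/t2.png

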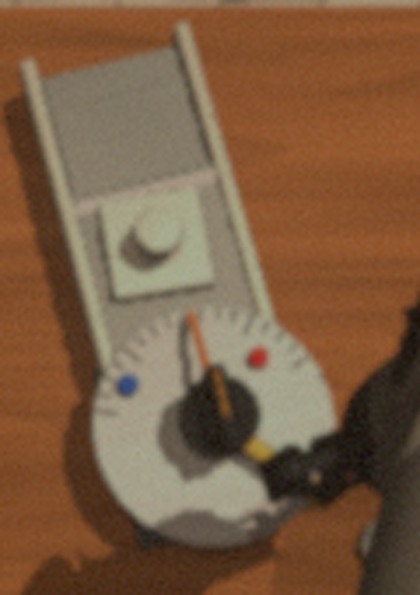

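View pics/s2.png

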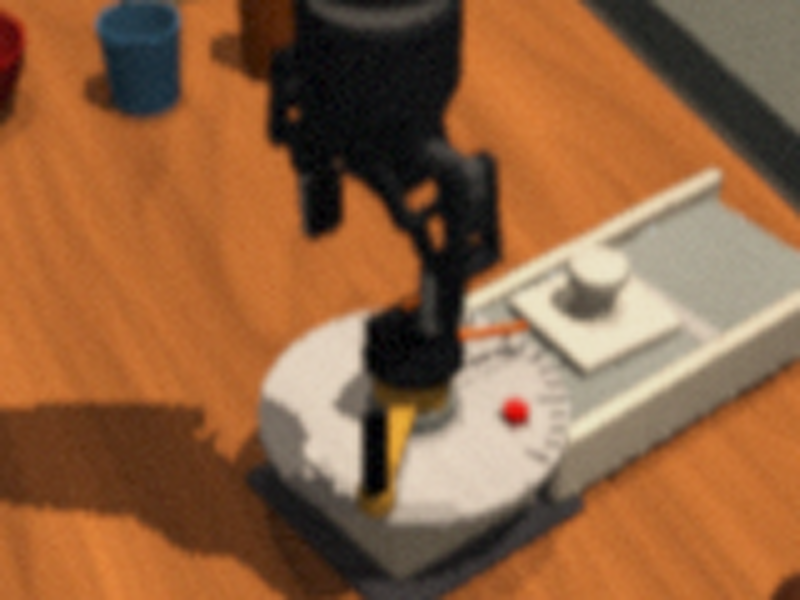

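The lever is now at about 233° (the side view shows the grip at crop (375,450)) and the pointer has not moved. Next I'll go above the knob.

Request:
{"fn": "servo_tool", "kwargs": {
  "series": "-0.024 0.021 0.005 0 0 0.015 1;-0.024 0.021 0.015 0 0 0.015 1;-0.024 0.021 0.015 0 0 0.015 1;0 0 0 0 0 0 1"
}}

```text
time: 7.45
ee_pos: [578.6, -107.5, 366.7]
tcp_rot: [-0.008, -0.108, 0.994, 0.002]
contact_force: [-0.5, 1.3, 0.2]
finger_gap: 0.999
```

```bash
python3 - <<'E'
from h import *
to(C[0],C[1],146,102.4)
E
```

```text
t 7.45 grasp [ 576.2 -107.1  212. ] tool-y bearing 102.4 tilt 0.91
shift mm [-0.3 -3.3 65.9] turn rad [ 0.0059 -0.0148 -0.0005] F [-0.5  1.3  0.2] q7 2.03 gap 0.999
```

Request:
{"fn": "servo_tool", "kwargs": {
  "series": "0 -0.003 0.02 0.006 -0.014 0 1;0 0 0.02 0 0 0 1;0 0 0.015 0 0 0 1;0 0 0 0 0 0 1"
}}

```text
time: 7.85
ee_pos: [576.7, -110.3, 303.5]
tcp_rot: [-0.006, -0.11, 0.994, 0.0]
contact_force: [-0.5, -0.1, 0.0]
finger_gap: 0.997
```

```bash
python3 - <<'E'
from h import *
to(C[0],C[1],146,102.4)
E
```

```text
t 7.85 grasp [ 574.9 -110.4  148.8] tool-y bearing 102.6 tilt 0.64
shift mm [-1.9 -0.6  2.8] turn rad [ 0.0013 -0.0112  0.004 ] F [-0.5 -0.1  0. ] q7 2.07 gap 0.997
```

Request:
{"fn": "servo_tool", "kwargs": {
  "series": "-0.002 -0.0005 0.003 0 -0.012 0 0.05;0 0 0 0 0 0 0.05;0 0 0 0 0 0 0.05;0 0 0 0 0 0 0.05;0 0 0 0 0 0 0.05;0 0 0 0 0 0 0.05",
  "squeeze": 40
}}

```text
time: 8.45
ee_pos: [578.5, -111.2, 301.5]
tcp_rot: [0.001, -0.109, 0.994, 0.001]
contact_force: [1.0, -0.4, -4.5]
finger_gap: 0.158
```

```bash
python3 - <<'E'
from h import *
to(C[0],C[1],146,102.4)
E
```

```text
t 8.45 grasp [ 578.9 -110.8  146.8] tool-y bearing 102.6 tilt 0.19
shift mm [-0.2  0.6  0.8] turn rad [0.002  0.0026 0.003 ] F [ 1.  -0.4 -4.5] q7 2.07 gap 0.158
```

Request:
{"fn": "servo_tool", "kwargs": {
  "series": "0 0 0 0 0 0.06 0.05;0 0 0 0 0 0.1 0.05;0 0 0 0 0 0.1 0.05;0 0 0 0 0 0.1 0.05;0 0 0 0 0 0.1 0.05;0 0 0 0 0 0.1 0.05;0 0 0 0 0 0.1 0.05;0 0 0 0 0 0 0.05"
}}

```text
time: 9.25
ee_pos: [578.4, -110.7, 301.5]
tcp_rot: [0.001, 0.228, 0.974, -0.0]
contact_force: [1.3, 0.4, -2.2]
finger_gap: 0.156
```

```bash
python3 - <<'E'
from h import *
to(C[0],C[1],146,55.9)
t=cams.snapshot("top");s=cams.snapshot("side")
crop(t,(285,80,405,250),"pics/t3.png",3.5)
crop(s,(250,150,410,270),"pics/s3.png",5)
E
```

```text
t 9.25 grasp [ 578.8 -110.9  146.8] tool-y bearing 63.7 tilt 0.16
shift mm [-0.1  0.3  0.8] turn rad [0.0006 0.0027 0.136 ] F [ 1.3  0.4 -2.2] q7 1.46 gap 0.156
```

View pics/s3.png

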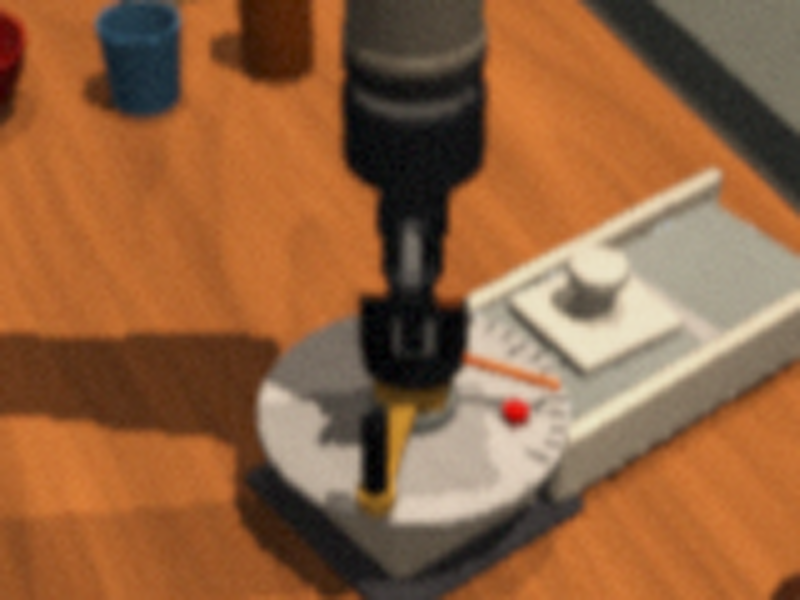

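View pics/t3.png

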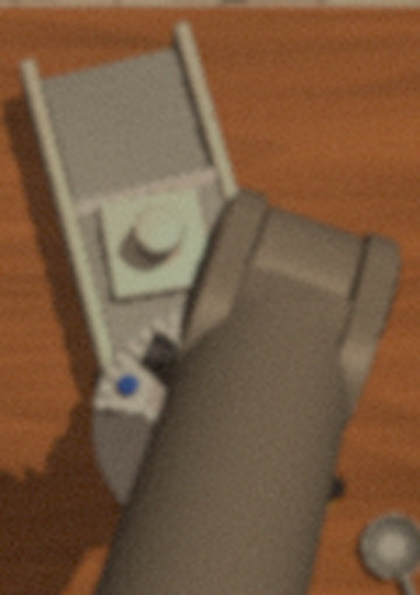

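The side view shows the pointer turning with the knob. Its tip is at crop (557,385) and the red button at (516,411). About 8° remain.

Request:
{"fn": "servo_tool", "kwargs": {
  "series": "0 0 0 0 0 0.07 0.05;0 0 0 0 0 0.06 0.05;0 0 0 0 0 0.01 0.05;0 0 0 0 0 0 0.05"
}}

```text
time: 9.75
ee_pos: [578.4, -110.8, 301.5]
tcp_rot: [0.001, 0.292, 0.956, 0.0]
contact_force: [-0.8, 0.4, -1.4]
finger_gap: 0.153
```

```bash
python3 - <<'E'
from h import *
to(C[0],C[1],146,55.9)
s=cams.snapshot("side")
crop(s,(310,190,410,265),"pics/s4.png",8)
E
```

```text
t 9.75 grasp [ 578.8 -110.9  146.8] tool-y bearing 56.0 tilt 0.17
shift mm [-0.   0.4  0.8] turn rad [0.001  0.0028 0.0021] F [-0.8  0.4 -1.4] q7 1.35 gap 0.153
```

View pics/s4.png

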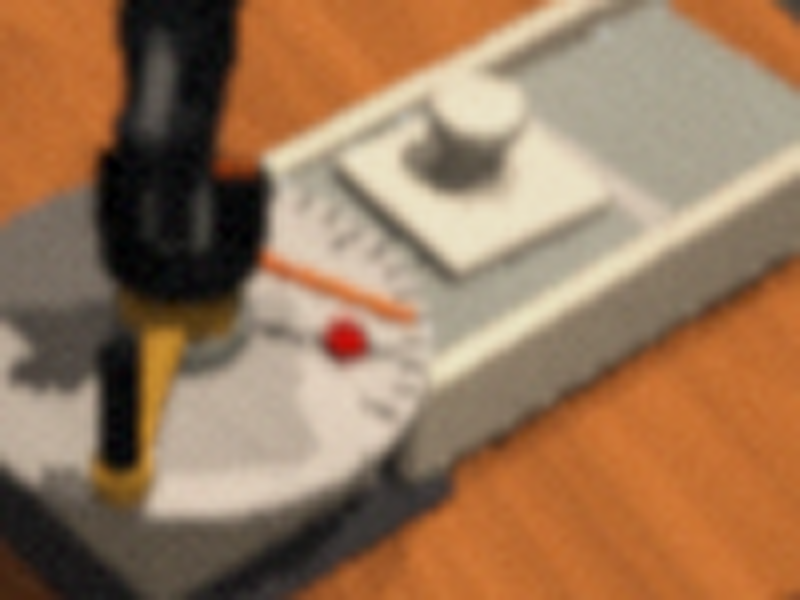

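The side view shows the pointer tip at (361.5,229.7) and the button at (353,232). I'll check the bearing with the height parallax accounted for.

```bash
python3 - <<'E'
from h import *
s=cams.snapshot("side")
b=blob(s,(0,140,90),(4,255,255),(330,220,380,250));print(b)
for z in (94,95,96):
  p=onplane(s,361.6,229.8,z);e=p[:2]-C;print(p.round(1),np.hypot(*e),np.degrees(np.arctan2(e[1],e[0])))
# orange mid-line: column-wise weights
hsv=cv2.cvtColor(s["color"],cv2.COLOR_RGB2HSV).astype(int)
for u in range(345,361):
    col=hsv[215:231,u]; w=np.where((col[:,0]<15),np.clip(col[:,1]-70,0,None),0)
    v=(w*np.arange(215,231)).sum()/w.sum(); p=onplane(s,u,v,95)[:2]-C
    print(u,round(v,1),np.hypot(*p).round(1),np.degrees(np.arctan2(p[1],p[0])).round(1),end=" | ")
print()
for c in (C,C+[.5,-.5]):
  a=np.radians(-34.1);print(proj(s,[[*(c+84*np.array([np.cos(a),np.sin(a)])),95]]))
E
```

```text
[(np.int32(18), [352.78, 232.06], [21, 10, 5, 5])]
[ 650.1 -157.1   94. ] 85.32975844044093 -33.099955517498216
[ 649.5 -158.    95. ] 85.37890462840606 -33.819907170171795
[ 649.  -158.9   96. ] 85.44151475310136 -34.538917086631706
345 223.2 40.0 -3.6 | 346 223.6 42.1 -7.3 | 347 224.0 44.4 -10.5 | 348 224.3 47.0 -12.8 | 349 224.7 49.5 -15.7 | 350 225.1 52.1 -17.9 | 351 226.4 54.4 -24.0 | 352 227.1 57.2 -27.0 | 353 227.5 60.2 -28.4 | 354 227.4 63.0 -28.1 | 355 227.1 65.9 -26.8 | 356 227.5 68.8 -27.9 | 357 227.9 71.7 -29.1 | 358 228.2 74.6 -29.9 | 359 228.4 77.5 -30.4 | 360 228.8 80.5 -31.5 | 
[[361.10575171 229.84152031]]
[[361.34221743 229.90151295]]
```

Request:
{"fn": "servo_tool", "kwargs": {
  "series": "0 0 0 0 0 0 0.4;0 0 0 0 0 0 0.5;0 0 0 0 0 0 0.6;0 0 -0.02 0 0 0 0.7;0 0 -0.03 0 0 0 0.7;0 0 -0.04 0 0 -0.1 0.7;0 -0.04 -0.02 0 0 -0.14 0.7;0.02 -0.04 0 0 0 -0.14 0.7;0.02 -0.02 0 0 0 -0.14 0.7;0.02 0 0 0 0 -0.14 0.7;0 0 0 0 0 -0.14 0.7;0 0 0 0 0 0 0.7"
}}

```text
time: 11.05
ee_pos: [480.4, -195.7, 418.4]
tcp_rot: [0.005, -0.117, 0.993, -0.002]
contact_force: [0.4, 1.1, 0.4]
finger_gap: 0.699
```

```bash
python3 - <<'E'
from h import *
st(1.2,119.9,180)
t=cams.snapshot("top");s=cams.snapshot("side")
crop(t,(305,150,405,250),"pics/t5.png",6)
crop(s,(310,190,410,265),"pics/s5.png",8)
E
```

```text
phi 0.995 r 129.2 torque [0.02 0.02 0.05]
t 11.05 grasp [ 481.9 -196.1  263.7] tool-y bearing 103.4 tilt 0.58
shift mm [-41.6  -0.3  84. ] turn rad [-0.0062  0.0081 -0.2877] F [0.4 1.1 0.4] q7 2.2 gap 0.699
```

View pics/t5.png

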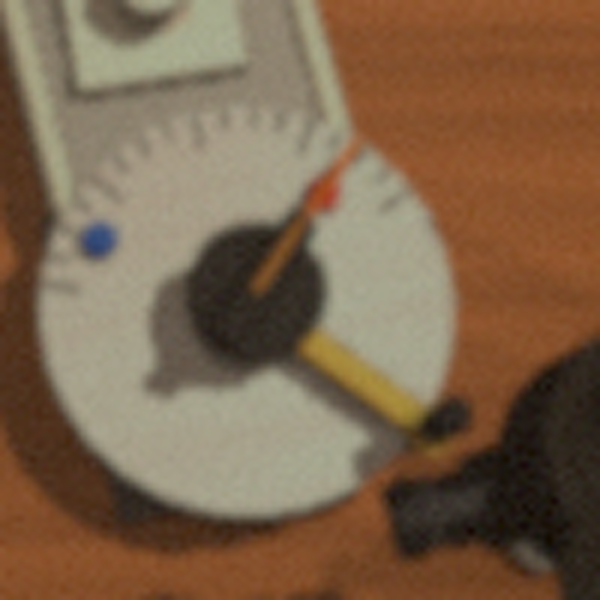

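View pics/s5.png

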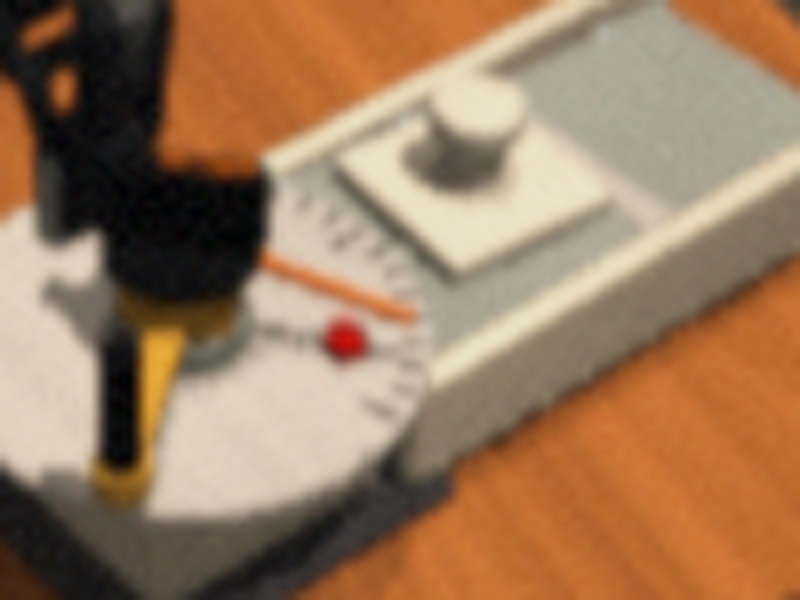

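The top view shows the pointer crossing over the red button at (359,182), with its tip at about (364.7,173.7). I'll quantify that.

```bash
python3 - <<'E'
from h import *
t=cams.snapshot("top")
for uv in ((364.7,173.7),(364.3,174.3),(305+345/6,150+160/6)):
  e=onplane(t,*uv,95)[:2]-C;print(np.hypot(*e).round(1),np.degrees(np.arctan2(e[1],e[0])).round(1))
# expected image line of pointer at several bearings, in crop px
for b in (-32,-34,-36):
  a=np.radians(b);print(b,[(6*(proj(t,[[*(C+r*np.array([np.cos(a),np.sin(a)])),95]])[0]-[305,150])+3).round(0).tolist() for r in(45,60,84)])
for q in ((258,293),(300,222)):
  print((onplane(t,305+q[0]/6,150+q[1]/6,157)-[*C,0]).round(1))
# red visible centroid, loose mask
print(blob(t,(0,120,90),(6,255,255),(350,172,370,190)),proj(t,[[627.9,-143.9,82]]))
E
```

```text
83.7 -36.0
81.7 -36.1
73.7 -35.9
-32 [[305.0, 211.0], [323.0, 183.0], [350.0, 137.0]]
-34 [[308.0, 213.0], [327.0, 185.0], [356.0, 141.0]]
-36 [[311.0, 215.0], [331.0, 188.0], [362.0, 145.0]]
[ -9.3   2.6 157. ]
[ 20.1 -15.3 157. ]
[(np.int32(4), [359.5, 183.0], [9, 10, 2, 3])] [[358.27905156 181.58617484]]
```

Pointer bearing is -33.3° (side) and -35° (top), against -34.1° wanted, so it is on the button. Next is the lever.

Request:
{"fn": "servo_tool", "kwargs": {
  "series": "-0.014 -0.003 0.02 0 0 -0.09 0.7;-0.014 -0.004 0.025 0 0 -0.1 0.7;-0.012 -0.004 0.02 0 0 -0.09 0.7;0 0 0 0 0 0 0.7"
}}

```text
time: 11.6
ee_pos: [527.5, -191.1, 351.8]
tcp_rot: [0.005, -0.257, 0.966, -0.003]
contact_force: [-0.2, 0.3, -0.3]
finger_gap: 0.703
```

```bash
python3 - <<'E'
from h import *
st(1.2,119.9,134)
E
```

```text
phi 1.294 r 94.9 torque [-0.    0.08  0.01]
t 11.6 grasp [ 529.3 -191.6  197.1] tool-y bearing 119.8 tilt 0.69
shift mm [ 3.3  7.2 63. ] turn rad [-0.0088  0.0083 -0.0021] F [-0.2  0.3 -0.3] q7 2.51 gap 0.703
```

Request:
{"fn": "servo_tool", "kwargs": {
  "series": "0.0035 0.007 0.012 -0.008 0.008 0 0.7;0 0 0.005 0 0 0 0.7;0 0 0 0 0 0 0.7"
}}

```text
time: 11.9
ee_pos: [520.6, -186.2, 334.1]
tcp_rot: [-0.001, -0.255, 0.967, -0.0]
contact_force: [-0.5, -0.1, 0.5]
finger_gap: 0.698
```

```bash
python3 - <<'E'
from h import *
st(1.2,119.9,134)
E
```

```text
phi 1.187 r 95.6 torque [-0.06 -0.01  0.  ]
t 11.9 grasp [ 520.4 -186.3  179.4] tool-y bearing 119.5 tilt 0.07
shift mm [-0.9 -1.  45.4] turn rad [-0.0002 -0.0012 -0.007 ] F [-0.5 -0.1  0.5] q7 2.51 gap 0.698
```

Request:
{"fn": "servo_tool", "kwargs": {
  "series": "-0.001 -0.001 0.018 0 0 0 0.7;0 0 0.018 0 0 0 0.7;0 0 0.01 0 0 0 0.7;0 0 0 0 0 0 0.1;0 0 0 0 0 0 0.1;0 0 0 0 0 0 0.1;0 0 0 0 0 0 0.1;0 0 0 0 0 0 0.1",
  "squeeze": 50
}}

```text
time: 12.7
ee_pos: [521.5, -186.6, 291.7]
tcp_rot: [0.003, -0.252, 0.968, -0.0]
contact_force: [1.1, -0.9, -4.1]
finger_gap: 0.173
```

```bash
python3 - <<'E'
from h import *
st(0.8,105,134)
E
```

```text
phi 1.204 r 94.5 torque [-0.03 -0.12  0.  ]
t 12.7 grasp [ 522.4 -186.5  137. ] tool-y bearing 119.2 tilt 0.31
shift mm [ 8.  36.7  2.9] turn rad [-0.0011  0.0054  0.2481] F [ 1.1 -0.9 -4.1] q7 2.53 gap 0.173
```

Request:
{"fn": "servo_tool", "kwargs": {
  "series": "0.0023 0.006 0 0 0 0.04 0.1;0.0022 0.0061 0 0 0 0.04 0.1;0.0021 0.0062 0 0 0 0.04 0.1;0.0019 0.0062 0 0 0 0.04 0.1;0.0017 0.0063 0 0 0 0.04 0.1;0.0016 0.0063 0 0 0 0.04 0.1"
}}

```text
time: 13.3
ee_pos: [498.4, -163.9, 291.6]
tcp_rot: [0.01, -0.123, 0.992, -0.008]
contact_force: [2.5, -4.0, -4.7]
finger_gap: 0.174
```

```bash
python3 - <<'E'
from h import *
st(0.45,92,134)
E
```

```text
phi 0.896 r 94.6 torque [ 0.15 -0.02 -0.21]
t 13.3 grasp [ 501.9 -165.9  137. ] tool-y bearing 104.1 tilt 1.48
shift mm [ 4.1 38.6  2.1] turn rad [-0.0162  0.0201  0.2117] F [ 2.5 -4.  -4.7] q7 2.24 gap 0.174
```

Request:
{"fn": "servo_tool", "kwargs": {
  "series": "0.0022 0.0064 0 -0.004 0.004 0.03 0.1;0.0021 0.0064 0 -0.004 0.004 0.03 0.1;0.0018 0.0065 0 -0.004 0.004 0.03 0.1;0.0015 0.0066 0 -0.004 0.004 0.03 0.1;0.0013 0.0066 0 -0.002 0.004 0.03 0.1;0.001 0.0067 0 0 0 0.03 0.1"
}}

```text
time: 13.9
ee_pos: [485.1, -134.8, 291.8]
tcp_rot: [0.01, -0.021, 1.0, -0.008]
contact_force: [-0.1, -6.8, -5.2]
finger_gap: 0.171
```

```bash
python3 - <<'E'
from h import *
st(0.2,83,134)
E
```

```text
phi 0.558 r 94.2 torque [-0.78  0.01 -0.46]
t 13.9 grasp [ 488.3 -137.2  137.1] tool-y bearing 92.4 tilt 1.47
shift mm [ 0.1 31.1  2.6] turn rad [-0.0146  0.0211  0.164 ] F [-0.1 -6.8 -5.2] q7 1.98 gap 0.171
```

Request:
{"fn": "servo_tool", "kwargs": {
  "series": "0.0013 0.0065 0 -0.004 0.004 0.035 0.1;0.0012 0.0065 0 -0.004 0.004 0.035 0.1;0.001 0.0066 0 -0.004 0.004 0.035 0.1;0.0008 0.0066 0 -0.004 0.004 0.035 0.1;0.0006 0.0066 0 0 0.004 0.035 0.1"
}}

```text
time: 14.4
ee_pos: [481.9, -112.4, 291.8]
tcp_rot: [0.008, 0.08, 0.997, -0.007]
contact_force: [1.9, -6.5, -6.0]
finger_gap: 0.173
```

```bash
python3 - <<'E'
from h import *
st(0.0,76,134)
s=cams.snapshot("side"); crop(s,(290,190,390,265),"pics/s6.png",8)
E
```

```text
phi 0.317 r 94.4 torque [-0.76 -0.32 -0.39]
t 14.4 grasp [ 484.3 -114.9  137.2] tool-y bearing 80.9 tilt 1.28
shift mm [-0.7 27.8  2.8] turn rad [-0.0128  0.0183  0.0849] F [ 1.9 -6.5 -6. ] q7 1.74 gap 0.173
```

View pics/s6.png

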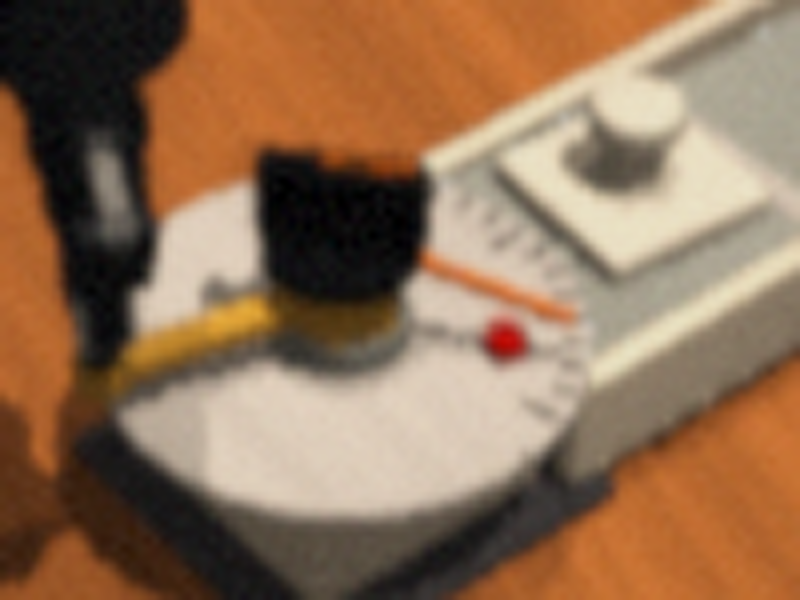

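The pointer is unchanged so far (tip at crop (573,316)). I'll close the last 0.3 rad.

Request:
{"fn": "servo_tool", "kwargs": {
  "series": "0.0006 0.0062 0 -0.003 0.003 0.02 0.1;0.0004 0.0062 0 -0.003 0.003 0.02 0.1;0.0003 0.0062 0 -0.003 0.003 0.02 0.1;0.0002 0.006 0 -0.003 0.003 0.02 0.1;0 0.004 0 0 0.003 0.01 0.1"
}}

```text
time: 14.95
ee_pos: [483.5, -97.0, 291.9]
tcp_rot: [0.004, 0.138, 0.99, -0.009]
contact_force: [-0.7, -6.0, -5.4]
finger_gap: 0.176
```

```bash
python3 - <<'E'
from h import *
st(0.0,76,134)
E
```

```text
phi 0.158 r 94.7 torque [-0.6  -0.2  -0.35]
t 14.95 grasp [484.5 -99.9 137.2] tool-y bearing 74.1 tilt 1.12
shift mm [-0.1 12.4  3. ] turn rad [-0.0163  0.0109 -0.0331] F [-0.7 -6.  -5.4] q7 1.6 gap 0.176
```

Request:
{"fn": "servo_tool", "kwargs": {
  "series": "0.0002 0.007 0 -0.003 0.002 0 0.1;0 0.007 0 -0.003 0.002 0 0.1;0 0.006 0 -0.003 0 0 0.1;0 0.005 0 0 0 0 0.1"
}}

```text
time: 15.35
ee_pos: [485.9, -84.1, 291.8]
tcp_rot: [0.001, 0.148, 0.989, -0.01]
contact_force: [-2.6, -3.6, -2.5]
finger_gap: 0.173
```

```bash
python3 - <<'E'
from h import *
st(0.0,76,134)
s=cams.snapshot("side"); crop(s,(290,190,390,265),"pics/s7.png",8)
E
```

```text
phi 0.024 r 95.7 torque [-0.2   0.39 -0.16]
t 15.35 grasp [485.8 -87.1 137.1] tool-y bearing 73.0 tilt 1.13
shift mm [-1.4 -0.6  3.1] turn rad [-0.0191  0.0045 -0.0532] F [-2.6 -3.6 -2.5] q7 1.55 gap 0.173
```

View pics/s7.png

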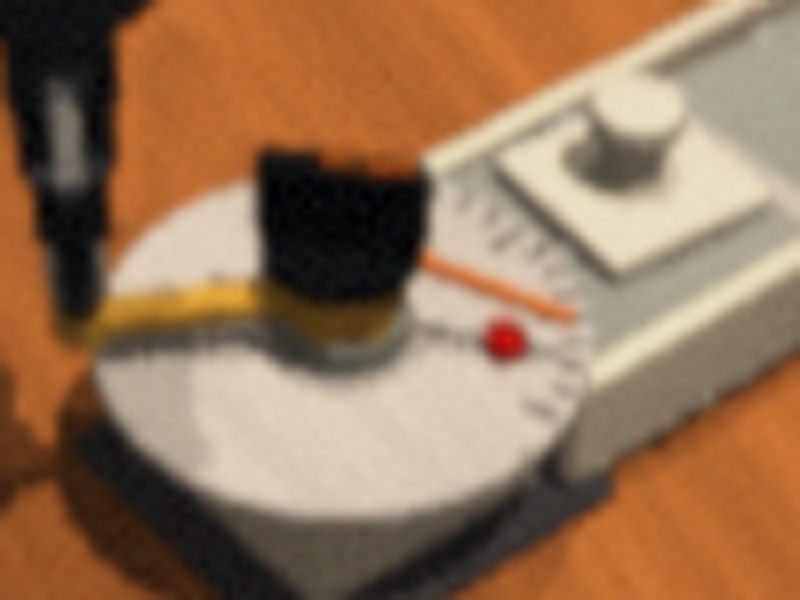

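The pointer holds at (573,317). I'll push gently on to the stop until the force rises.

Request:
{"fn": "servo_tool", "kwargs": {
  "series": "0 0.005 0 -0.003 0 0 0.1;0 0.005 0 -0.003 0 0 0.1;0 0.005 0 0 0 0 0.1"
}}

```text
time: 15.7
ee_pos: [486.8, -80.7, 291.8]
tcp_rot: [0.001, 0.156, 0.988, -0.014]
contact_force: [-3.4, -9.5, -2.3]
finger_gap: 0.17
```

```bash
python3 - <<'E'
from h import *
st(0.0,74.5,134)
E
```

```text
phi 6.283 r 95.7 torque [-0.79  0.21 -0.19]
t 15.7 grasp [486.4 -84.9 137.1] tool-y bearing 72.1 tilt 1.57
shift mm [-1.6 -4.   3.2] turn rad [-0.0268  0.0053 -0.0423] F [-3.4 -9.5 -2.3] q7 1.52 gap 0.17
```

Request:
{"fn": "servo_tool", "kwargs": {
  "series": "0 0.007 0 -0.003 0 0 0.1;0 0.008 0 0 0 0 0.1;0 0.009 0 0 0 0 0.1"
}}

```text
time: 16.0
ee_pos: [488.0, -77.2, 291.7]
tcp_rot: [-0.001, 0.166, 0.986, -0.025]
contact_force: [-6.7, -19.6, 1.4]
finger_gap: 0.17
```

```bash
python3 - <<'E'
from h import *
st(0.0,74.5,134)
E
```

```text
phi 6.281 r 95.7 torque [-2.05  0.92  0.  ]
t 16.0 grasp [486.4 -84.7 137.2] tool-y bearing 70.9 tilt 2.84
shift mm [-1.7 -7.6  3.4] turn rad [-0.0493  0.0045 -0.0631] F [ -6.7 -19.6   1.4] q7 1.47 gap 0.17
```

The lever is firmly on the stop: the grasp point stays put while the force reaches 20 N. I'll release in place and rise straight up.

Request:
{"fn": "servo_tool", "kwargs": {
  "series": "0 -0.004 0 0 0 0 0.6;0 0 0 0 0 0 0.7;0 0 0 0 0 0 0.8;0 0 0 0 0 0 0.8;0 0 -0.02 0 0 0 0.8;0 0 -0.03 0 0 0 0.8;0 0 -0.04 0 0 0 0.8;0.04 0 -0.02 0 0 0 0.8;0.04 0.03 0 0 0 0 0.8;0 0.04 0 0 0 0 0.8;0 0.04 0 0 0 0 0.8;0 0.04 0 0 0 0 0.8;0 0 0 0 0 0 0.8"
}}

```text
time: 17.3
ee_pos: [462.0, 101.2, 403.8]
tcp_rot: [0.006, 0.164, 0.986, -0.019]
contact_force: [0.2, -0.6, 0.1]
finger_gap: 0.798
```

```bash
python3 - <<'E'
from h import *
st(0,74.5)
t=cams.snapshot("top");s=cams.snapshot("side")
cv2.imwrite("pics/t8f.png",t["color"][:,:,::-1]);cv2.imwrite("pics/s8f.png",s["color"][:,:,::-1])
np.save("t8.npy",t,allow_pickle=True);np.save("s8.npy",s,allow_pickle=True)
a=t["color"][150:250,305:405];b=s["color"][190:265,290:390]
im=np.vstack([cv2.resize(a,None,fx=6,fy=6,interpolation=cv2.INTER_CUBIC)]);cv2.imwrite("pics/t8.png",im[:,:,::-1])
crop(s,(290,190,390,265),"pics/s8.png",8)
E
```

```text
phi 5.496 r 235.9 torque [ 0.06  0.01 -0.03]
t 17.3 grasp [462.8  95.  249.2] tool-y bearing 71.1 tilt 2.31
shift mm [ -81.8 -164.   122.6] turn rad [-0.0366  0.0172 -0.0585] F [ 0.2 -0.6  0.1] q7 0.95 gap 0.798
```

View pics/t8.png

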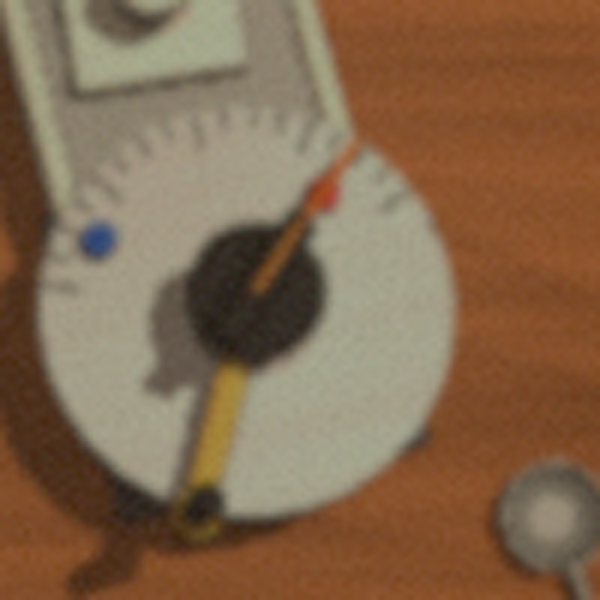

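View pics/s8.png

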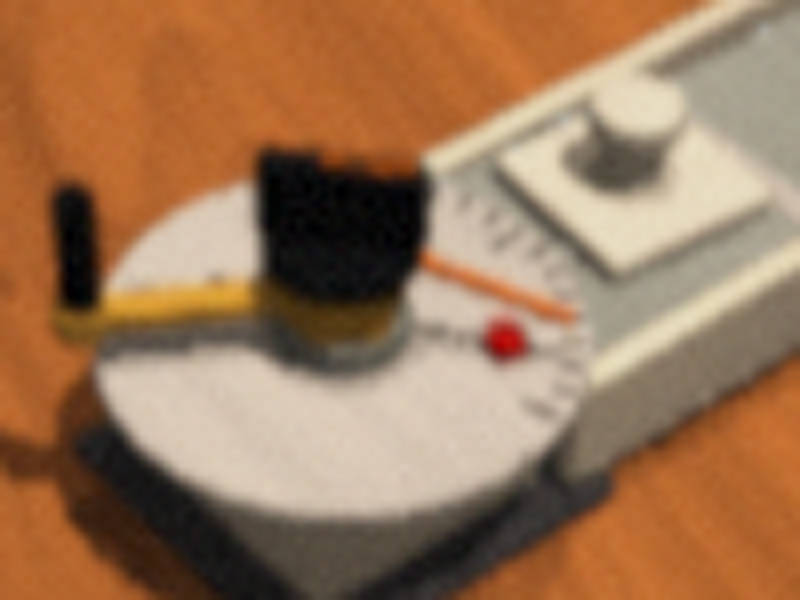

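View pics/t8f.png

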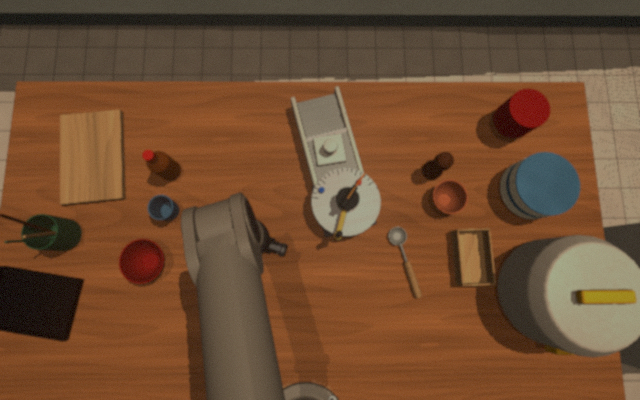

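The lever is back at its starting place and the pointer is on the button. As a final check I'll compare the lever with the starting image and measure the pointer bearing by image difference.

```bash
python3 - <<'E'
from h import *
L=lambda n:np.load(n,allow_pickle=True).item()
t0,s0,t1,s1=L("t.npy"),L("s.npy"),L("t8.npy"),L("s8.npy")
for n,a,b,bx in(("top lever",t0,t1,(330,215,348,242)),("side lever",s0,s1,(292,208,322,236))):
    x0,y0,x1,y1=bx;g=lambda d:cv2.cvtColor(d["color"],cv2.COLOR_RGB2GRAY)[y0:y1,x0:x1].astype(np.float32)
    print(n,"shift px",cv2.phaseCorrelate(g(a),g(b)))
print("black grip side", blob(s0,(0,0,0),(180,255,45),(290,205,310,232)),blob(s1,(0,0,0),(180,255,45),(290,205,310,232)))
red=np.array([627.95,-143.9]);e=red-C;print("red bearing",np.degrees(np.arctan2(e[1],e[0])))
for n,a,b,bx in(("top",t0,t1,(352,168,370,190)),("side",s0,s1,(344,215,368,234))):
    x0,y0,x1,y1=bx
    sat=lambda d:cv2.cvtColor(d["color"],cv2.COLOR_RGB2LAB)[y0:y1,x0:x1,2].astype(float)
    w=np.clip(sat(b)-sat(a)-6,0,None)
    ys,xs=np.nonzero(w);P=np.array([onplane(b,x+x0,y+y0,95)[:2]-C for x,y in zip(xs,ys)]);W=w[ys,xs]
    r=np.hypot(*P.T);ang=np.degrees(np.arctan2(P[:,1],P[:,0]))
    for lo,hi in((38,50),(50,64),(64,75),(75,88)):
        k=(r>lo)&(r<hi)&(abs(ang+34)<12)
        if k.any():print(n,lo,hi,k.sum(),(np.average(ang[k],weights=W[k])).round(2))
E
```

```text
top lever shift px ((-0.1990143524520569, 0.5048943760619995), 1.1433005656725095)
side lever shift px ((0.0439489285884509, -0.10145032312016689), 1.0402938350041708)
black grip side [(np.int32(55), [299.15, 221.04], [7, 9, 5, 15])] [(np.int32(53), [299.13, 220.77], [7, 9, 5, 14])]
red bearing -34.09007810511791
top 38 50 9 -33.64
top 50 64 8 -34.34
top 64 75 10 -34.19
top 75 88 11 -34.55
side 38 50 1 -22.02
side 50 64 9 -23.67
side 64 75 14 -28.01
side 75 88 9 -30.96
```

```bash
python3 - <<'E'
from bench import arm
print(arm.job_done())
E
```

```text
the job is handed in; nothing more can be done
None
```

I set the slicer in the order asked and handed the job in at about 17 s of the 64 s allowed. I swung the lever counterclockwise to its 1.2 rad stop, turned the knob about 46.5° clockwise onto the red button, then swung the lever back until it was fully tight.

**Pointer:** In the top view its bearing is -34.3°, against -34.1° for the red button. The gripper's angle on the knob gave -34.0°. The pointer did not move visibly while the nut was tightened.

**Nut:** At the end the lever stayed put while the push reached about 20 N. In the side view it matches its starting (tight) image to about 0.3 px. The top view shows a shift of about 0.5 px, which is within noise.

**Tableware and pusher:** In the last top picture they stand where they were. I checked this by eye only. The highest wrist reading I saw between moves was about 21 N.

**Disagreement:** Reading the pointer's tip by hand in the side view gave -33 to -34°. An automatic measurement along the pointer's length in that view gave -24 to -31°. I put that down to the pointer probably not lying flat at the 95 mm height I assumed, and relied on the other readings.

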